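Brace a jar in the toggle clamp and unscrew its tight brush cap

ROBOT

A 6-joint arm with a two-finger parallel gripper is mounted at the origin on the work surface. World frame = base frame: x ahead of the robot, y to its left, z up, the work surface at z = 0. Lengths are in m, angles in rad, forces in N, time in s.
With the tool pointing down it reaches from about 0.225 to 0.875 m from the base axis. Payload 3.4 kg.
Tool frame: the origin (TCP) lies midway between the tips of the shut fingers; the grasp point (between the pads) lies 19 mm behind it; x points along the fingers, z is the direction in which the jaws open and shut, and the axes are right-handed (so a half turn about x gives the same grasp; the last joint's range is limited). The gripper opens to 85 mm and grips with 20 to 120 N. Pads are 22 mm wide; open, the fingers measure 114 mm over their backs; the gripper's body (76 mm by 85 mm) begins 54 mm behind the grasp point. The pads swing forward as they close: fully open they stand 13 mm farther back than shut.
Start: joints at [-1.321, 0.276, 1.505, -0, 1.361, -0.121], TCP at [0.208, -0.536, 0.231] pointing down, gripper open.
Joint ranges: [-2.89, 2.89], [-0.75, 2.08], [0.22, 2.7], [-1.18, 4.32], [0.11, 2.71], [-2.7, 2.7]. Speed limits (rad/s): [2.57, 2.57, 3.14, 3.14, 3.14, 3.14].

INTERFACE

Orientations are given as a unit quaternion [w, x, y, z].
In Python, from rig import manip, eyes gives the robot as it stands. The module is installed in compiled form; this text tells all that it offers.
- The arm moves only by the shell command python3 -m crank 'ROWS' [FORCE]. ROWS is JSON, a list of rows, each a list of 7 numbers: the shift along the tool's x, y, z in cm, then the turn, a rotation vector about the tool's x, y, z in degrees, then the finger opening in cm, from 0 to 8.54. A call has 1 to 5 rows; each row is the pose to reach, as a shift and turn from the pose commanded when the call began, along the tool's axes at that moment; what a row does not reach only later rows make up. A row lasts 1/8 s, in which the tool goes at most 62.5 mm and 10.7 degrees, less where a joint would pass 70% of its speed; a pose out of reach is approached as far as the arm can. A call with a gripper value outside its range is refused whole. The fingers move at their own pace and stop on an object; FORCE is the grip in N (left out, the last holds). Time passes only in rows, so rows that repeat a pose let the fingers close. It gives the time, the measured TCP pose, the force and the opening at its end, in the units of the state.
- manip.get_state(): the state, without advancing time (a new reading comes with each control period).
- eyes.get_image(name): name is "side" or "top" or "wrist"; returns a dict with "color" (420x560x3 uint8, blue, green, red), "z_map" (420x560 float32, m along the optical axis (not along the pixel's ray), 0 where there is no reading), "vertical_fov" (degrees; the focal length in pixels is half the picture's height over the tangent of half this angle, whatever the lens; pixels are square), "cx", "cy" (the principal point, pixels), "dist" ([k1, k2, p1, p2, k3] as OpenCV has them; the pictures are not rectified), "eye" and "attitude" of the camera in the world. Camera axes: x right, y up, looking along -z (the intrinsics and any distortion apply to the point x, -y, -z); pixel columns grow to the right and rows downward; lengths in m; the calibration is good to about 2 mm. A picture is of the moment at which its call begins.
- manip.sign_off(): hands the job in, once; it reports no verdict.
The state is a dict: "clock": time; "qpos": joint angles; "qd": joint speeds; "effort": joint torques, N m; "position": TCP position; "ee_rot": TCP orientation; "contact_force": force on the tool from outside, world axes, zero at the start; "moment": the same for the moment, N m; "width": finger opening in m.
Only numpy, scipy, OpenCV 4.12 (cv2) and the standard library are available. Lean on these libraries where they do the work, as an engineer would, in place of code of your own. Each camera call takes 0.05 s, during which the arm holds its last target.

TASK

The jar of pipe-joint compound standing in the clamping jig has a tight screw cap with a brush inside. Brace the jar by swinging the toggle clamp's handle down until it locks, then unscrew the cap anticlockwise until its threads let go and lift it just clear of the jar's mouth, the brush still hanging inside. Finish there, holding the cap level and still over the mouth, the cap and brush no longer touching the jar; the jar stays clamped upright in the jig and the other things on the bench are left where they are.

Things in the scene. Friction and masses are not known exactly. Their poses are not given: they have to be found in the camera images.
- jig: Fixed jig: plywood board 255 x 130 x 12 mm on the bench with an aluminium V-block (top 62 mm above the bench) and a steel push-pull toggle clamp. Origin on the bench, under the axis of the jar when home in the V; its x axis points level from the V to the clamp, z up. The clamp's plunger, 52 mm above the bench, pushes the jar along -x into the V.
- clamp_pivot (a point): Fixed point: middle of the handle's hinge pin on the clamp, 52 mm above the bench, 126.5 mm from the jig's origin along its x. Axes parallel to the jig's: x level, from the jar to the clamp's rear, y along the pin, z up. The steel cheeks around it are 60 mm high and 34 mm wide.
- handle_grip (a point): Point on the clamp's handle, on the centre line of its black round grip (17 mm thick, from 34 to 100 mm from the pin), 72 mm from the hinge pin. Its z axis points along the handle away from the pin, its y axis along the pin.
- handle (a joint): Clamp handle's angle: 0 open (0.349 rad from upright, leaning away from the jar), growing as the grip swings down, away from the jar (positive about the pivot's y axis). Level and at dead centre at 1.22; locked on its stop at 1.31, where it stays by itself. Needs up to about 6 N at the grip.
- jar: The jar to open: white plastic with paper label, 72 mm across, straight to 68 mm, then shoulder and neck; 100 mm high, 0.3 to 0.6 kg. Origin at the centre of its underside, z up, 12 mm above the bench on the jig's board. It stands loose, 4 to 9 mm short of home in the V (clamping pushes it home), and turns with the cap unless clamped.
- jar_mouth (a point): Centre of the jar's mouth at the rim, 100 mm above the jar's underside; the opening is 40 mm wide. z up.
- cap_grip (a point): Centre of the cap, half-way up: ribbed grey plastic, 64 mm across, 30 mm high. Screwed home it lies 1 mm below the jar's rim; the lower edge 16 mm below. Axes turn with the cap, z up, parallel to the jar's when home. Tight: 0.5 N m to start, easy after a quarter turn. Anticlockwise undoes it, rising 4 mm; the thread lets go after 2.0 rad in all, catches again past 2.65 rad if not lifted.
- brush_tip (a point): Lower end of the brush under the cap, on its axis, 49 mm below the cap's centre. The brush is 13 mm thick, its stem 6 mm.
- pad: Rubber tip of the clamp's plunger, 24 x 24 x 12 mm, that presses on the jar 52 mm above the bench (about 40 N when the clamp is locked); it gives on a spring. Origin at its centre.
- cap: The same cap with its brush; origin at the centre of its lower edge, z up. It stays where it is left between grasps.
- spare_jar: Bystander: an unopened jar of the same kind, 72 mm across and 114 mm high, standing on the bare bench away from the jig. Origin under its centre.
- brass_tee: Bystander: brass pipe tee, 64 mm long, lying beside the jig. Origin under its centre.
- pvc_elbow: Bystander: white plastic pipe elbow, about 56 mm, lying beside the jig. Origin under its centre.
- coupling: Bystander: galvanised pipe coupling, 42 mm across, 40 mm high, standing beside the jig. Origin under its centre.
- tape_roll: Bystander: roll of white thread tape, 56 mm across, lying flat beside the jig. Origin under its centre.
- pipe_wrench: Bystander: steel pipe wrench, about 180 mm long, lying to the robot's right. Origin under its middle.
There are look-alikes about, which are no part of the job. Leave any purple look-alike of the cap alone. What is shaped like the jar but pink is not meant.

How it is judged:
On the way, in this order (a step that is already met when the one before it is completed fails the run):
1. the jar is braced: the toggle clamp is swung down past dead centre and its rubber tip presses on the jar (value of joint handle above 1.22 rad and contact force between pad and jar above 10 N), for 0.2 s.
2. the cap, still down on the neck, has been turned a good part of a quarter turn against the braced jar (all of step 1 and angle between the x axis of cap_grip and the x axis of jar_mouth, either way round above 1 rad and z of cap_grip in the frame of jar_mouth below 0.008 m), for 0.02 s.
3. the threads have let go: the cap is lifted clear of the neck (z of cap_grip in the frame of jar_mouth above 0.012 m), for 0.05 s.
At the end, for the whole second after the job is handed in: Clamp locked (handle past 1.22 rad, over 10 N on the jar), jar upright on the jig; fingers hold the cap level (0.15 rad) and still, within 14 mm of the mouth's axis, lower edge 2 to 30 mm above the rim, brush tip below the rim, cap not touching the jar (all of step 1 and z of cap_grip in the frame of jar_mouth between 0.017 and 0.045 m and horizontal distance between cap_grip and jar_mouth below 0.014 m and angle between cap_grip's own z axis and vertical below 0.15 rad and angle between jar's own z axis and vertical below 0.08 rad and z of brush_tip in the frame of jar_mouth below -0.004 m and contact force between the fingers and cap above 2 N and contact force between cap and jar below 0.3 N and linear speed of each of cap, jar below 0.02 m/s and height (world z) of jar between 0.008 and 0.017 m); the arm keeps its last pose, push and grip.
It fails at once if the jar is pulled up off the jig or tipped over (height (world z) of jar above 0.024 m or angle between jar's own z axis and vertical above 0.25 rad).
It fails at once if the brush is pulled right out of the jar (z of brush_tip in the frame of jar_mouth above 0.005 m).
It fails at once if one of the other things on the bench is moved by more than 30 mm (distance of any of brass_tee, pvc_elbow, coupling, tape_roll, spare_jar, pipe_wrench from where it was at the start of the episode above 0.03 m).
It also fails if it takes over 51 s, if anything falls off the work surface, if the arm or the gripper's body presses on something with over 40 N, if the wrist force passes 120 N, or if a joint passes its speed limit or range.

## Working session

There is one attempt and no reset: what is moved stays moved. The work goes in short steps, Python scripts to look and compute and a shell command to move; the robot and the scene stay as the last step left them, time stands still between calls to the robot, and variables do not carry over. Pictures are saved under pics/ and viewed, and the job is handed in when it is done.

```bash
mkdir -p pics; cat > h.py <<'E'
import numpy as np, cv2
from rig import manip, eyes
from scipy.spatial.transform import Rotation as R
def Q(q): return R.from_quat([q[1],q[2],q[3],q[0]]).as_matrix()
def att(c):
    a=np.array(c['attitude'],float)
    return a if a.shape==(3,3) else Q(a)
def K(c):
    f=c['color'].shape[0]/2/np.tan(np.radians(c['vertical_fov'])/2)
    return np.array([[f,0,c['cx']],[0,f,c['cy']],[0,0,1.]])
def ray(c,px):
    u=cv2.undistortPoints(np.array(px,float).reshape(-1,1,2),K(c),np.array(c['dist'],float)).reshape(-1,2)
    d=np.c_[u[:,0],-u[:,1],-np.ones(len(u))]
    return np.array(c['eye'],float),d@att(c).T
def onplane(c,px,z):
    o,d=ray(c,px); return o+d*((z-o[2])/d[:,2])[:,None]
def bydepth(c,px):
    o,d=ray(c,px); p=np.array(px).round().astype(int).reshape(-1,2)
    return o+d*c['z_map'][p[:,1],p[:,0]][:,None]
def proj(c,P):
    X=(np.atleast_2d(P)-np.array(c['eye']))@att(c)
    X=X*np.array([1,-1,-1])
    return cv2.projectPoints(X,np.zeros(3),np.zeros(3),K(c),np.array(c['dist'],float))[0].reshape(-1,2)
E
python3 - <<'E'
from h import *
print(manip.get_state())
for n in ('top','side','wrist'):
    c=eyes.get_image(n); cv2.imwrite(f'pics/{n}0.png',c['color'])
    print(n,c['vertical_fov'],c['eye'],c['attitude'],c['dist'],(c['z_map']>0).mean())
    np.save(f'{n}0.npy',c,allow_pickle=True)
E
```

```text
{'clock': 0.0, 'qpos': array([-1.32094045e+00,  2.76564746e-01,  1.50615635e+00,  2.44868774e-05,
        1.36071923e+00, -1.20978497e-01]), 'qd': array([ 0.00013665, -0.00164236, -0.00066204, -0.00065188,  0.00067315,
        0.00032295]), 'effort': array([ 3.81970531e-04, -4.16773224e+01, -2.45801979e+01, -2.29951183e-04,
        1.08400395e-02,  2.09412178e-05]), 'position': array([ 0.20825399, -0.53537273,  0.23044773]), 'ee_rot': array([ 0.58312162,  0.39969032,  0.58409185, -0.39881517]), 'contact_force': array([ 0.49319303, -0.52611048, -0.01710505]), 'moment': array([ 0.03109049, -0.0052529 ,  0.06428781]), 'width': 0.08551627695272622}
top 52.81247292405861 [ 0.4559681  -0.03408561  1.05457848] [-0.70510642 -0.06069349  0.03777467  0.70548871] [0.03244165 0.         0.         0.         0.        ] 0.995969387755102
side 51.30556096725379 [0.11084665 0.75531487 0.69637712] [-0.23703225 -0.13620978  0.46121736  0.84412153] [-0.14063702  0.          0.          0.          0.        ] 0.9959736394557823
wrist 61.84293599512036 [ 0.27559396 -0.51080719  0.37347425] [ 0.81714955 -0.1162622   0.08039956 -0.55882522] [-0.02511985  0.          0.          0.          0.        ] 0.9960884353741497
```

View pics/top0.png

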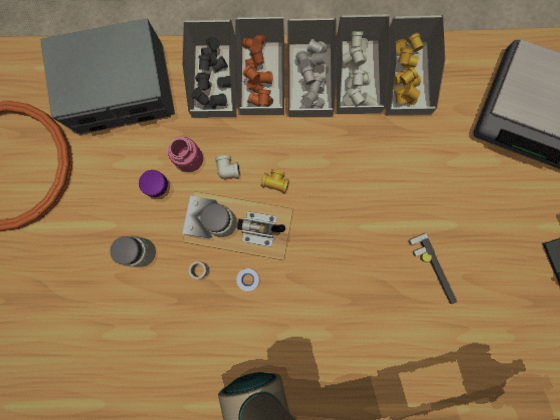

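View pics/side0.png

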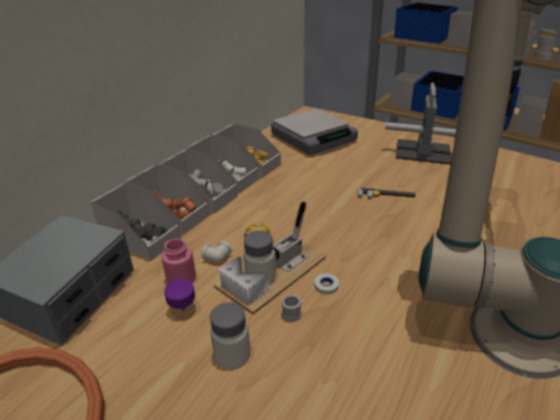

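View pics/wrist0.png

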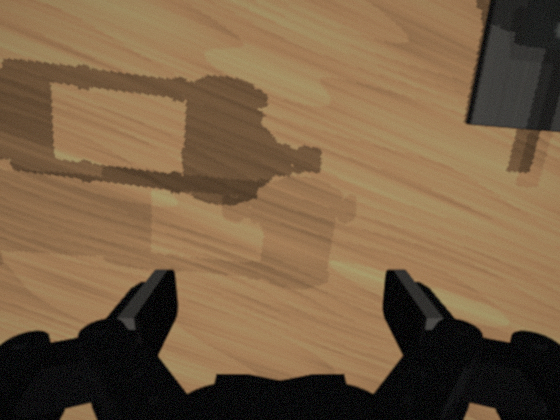

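Candidates for the jar and cap, in top-view pixels:
- The grey-capped jar in the jig, (217,220).
- The spare jar with a grey cap, (130,250).
- The pink jar, (185,152).
- The purple cap, (153,183).

I choose (217,220): it is white with a grey cap, standing in the V opposite the clamp. I'll check that in a close crop and measure it.

```bash
python3 - <<'E'
from h import *
t=np.load('top0.npy',allow_pickle=True).item(); s=np.load('side0.npy',allow_pickle=True).item()
a=cv2.resize(t['color'][170:300,160:310],None,fx=4,fy=4,interpolation=cv2.INTER_CUBIC)
b=cv2.resize(s['color'][190:320,200:340],None,fx=4,fy=4,interpolation=cv2.INTER_CUBIC)
cv2.imwrite('pics/ct.png',a); cv2.imwrite('pics/cs.png',b)
for n,c,p in(('cap',t,(217,220)),('spare',t,(130,250)),('handle',t,(280,228)),('bench',t,(330,300)),('board',t,(190,240)),('capS',s,(258,240)),('handS',s,(300,215)),('handStip',s,(303,206))):
    print(n,bydepth(c,[p])[0].round(4))
# board corners from top 
for p in((190,193),(293,209),(287,258),(183,242)): print(onplane(t,[p],.012)[0].round(4))
E
```

```text
cap [0.5638 0.1337 0.1251]
spare [0.4982 0.33   0.1114]
handle [ 0.5439 -0.0069  0.1437]
bench [ 0.3819 -0.1246 -0.001 ]
board [0.5271 0.2201 0.0124]
capS [0.5654 0.1479 0.1267]
handS [0.5434 0.0053 0.1173]
handStip [ 0.5395 -0.0019  0.1401]
[0.6455 0.2239 0.012 ]
[ 0.604  -0.0353  0.012 ]
[ 0.4829 -0.0202  0.012 ]
[0.5222 0.2374 0.012 ]
```

View pics/ct.png

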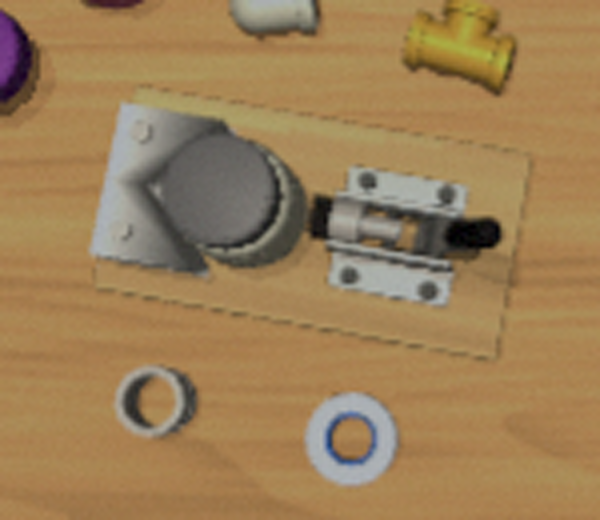

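View pics/cs.png

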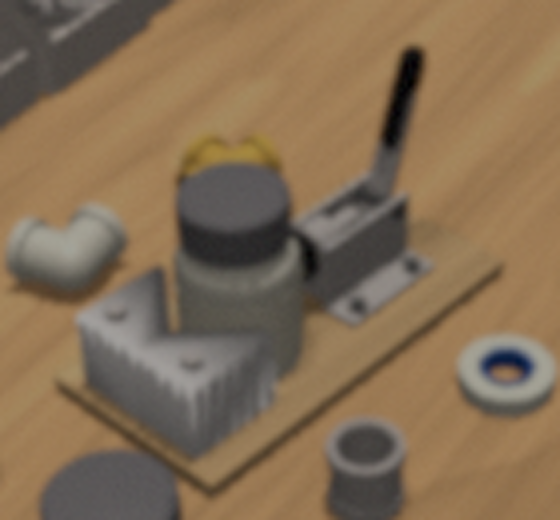

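The crops confirm it. The grey-capped white jar stands in the V (top ≈(217,220)), with the clamp's black grip at top ≈(280,228) and side ≈(303,208). Next come exact numbers from both depth views.

```bash
cat >> h.py <<'E'
def cloud(c,stride=1):
    v,u=np.mgrid[0:420:stride,0:560:stride]; px=np.c_[u.ravel(),v.ravel()]
    m=c['z_map'][px[:,1],px[:,0]]>0; px=px[m]
    return px,bydepth(c,px)
E
python3 - <<'E'
from h import *
for n in('top','side'):
    c=np.load(n+'0.npy',allow_pickle=True).item(); px,P=cloud(c); col=c['color'][px[:,1],px[:,0]].astype(int)
    m=(abs(P[:,2]-.1255)<.004)&(np.hypot(P[:,0]-.564,P[:,1]-.135)<.05)
    q=px[m].astype(np.float32); Q_=onplane(c,q,.126)
    (cc,r)=cv2.minEnclosingCircle(Q_[:,:2].astype(np.float32)); print(n,'cap',m.sum(),Q_.mean(0).round(4),cc,r, 'z',np.median(P[m,2]))
    # handle grip dark pts
    m=(P[:,2]>.085)&(P[:,2]<.2)&(abs(P[:,1])<.06)&(abs(P[:,0]-.55)<.06)
    A=P[m]; print('handle',len(A),A.min(0).round(4),A.max(0).round(4))
    k=A.mean(0); w=np.linalg.svd(A-k)[2][0]; print(k.round(4),(w*np.sign(w[2])).round(3))
    # board
    m=(abs(P[:,2]-.0125)<.004)&(abs(P[:,0]-.56)<.12)&(abs(P[:,1]-.1)<.17)
    rr=cv2.minAreaRect(P[m][:,:2].astype(np.float32)); print('board',rr)
    m=(abs(P[:,2]-.0615)<.003)&(abs(P[:,0]-.57)<.08)&(abs(P[:,1]-.18)<.06)
    print('vblock',cv2.minAreaRect(P[m][:,:2].astype(np.float32)))
    m=(P[:,2]>.052)&(P[:,2]<.066)&(abs(P[:,0]-.55)<.05)&(abs(P[:,1]-.03)<.05)
    print('cheeks',cv2.minAreaRect(P[m][:,:2].astype(np.float32)),P[m][:,2].max())
    for nm,xy in (('coupl',None),):pass
E
```

```text
top cap 600 [0.5711 0.1409 0.126 ] (0.5710412859916687, 0.14041732251644135) 0.031987812370061874 z 0.12576812278750216
handle 106 [ 0.5376 -0.0156  0.0857] [0.5563 0.0155 0.148 ]
[ 5.454e-01 -4.000e-04  1.268e-01] [-0.029 -0.423  0.906]
board ((0.5495837330818176, 0.10089312493801117), (0.22449418902397156, 0.27711841464042664), 5.82968807220459)
vblock ((0.577340304851532, 0.16945122182369232), (0.10404421389102936, 0.0919794887304306), 79.96672821044922)
cheeks ((0.5545238256454468, 0.04681353271007538), (0.07009981572628021, 0.036812976002693176), 81.25760650634766) 0.06555085569108199
side cap 420 [0.5676 0.1442 0.126 ] (0.568648099899292, 0.1453752964735031) 0.03442050889134407 z 0.1263491499699586
handle 191 [ 0.5352 -0.0163  0.0853] [0.5553 0.0161 0.1481]
[0.543  0.0034 0.1179] [-0.055 -0.349  0.936]
board ((0.5438371300697327, 0.10366609692573547), (0.26958972215652466, 0.21106350421905518), 88.8211898803711)
vblock ((0.5772498846054077, 0.17209585011005402), (0.10130282491445541, 0.09444622695446014), 81.89387512207031)
cheeks ((0.5524488091468811, 0.04629318788647652), (0.07036620378494263, 0.03607649356126785), 77.74788665771484) 0.06590741821264934
```

```bash
cat >> h.py <<'E'
JX=np.array([-.163,-.9866,0]); JX/=np.linalg.norm(JX)
HOME=np.array([.5711,.148,0]); PIV=HOME+.1265*JX+np.array([0,0,.052])
def tgt(p,zax=None):
    s=manip.get_state(); M=Q(s['ee_rot']); sh=M.T@(np.array(p)-s['position'])*100
    out=[sh.round(2)]
    if zax is not None:
        x=np.array([0,0,-1.]); z=np.array(zax,float); z/=np.linalg.norm(z); N=np.c_[x,np.cross(z,x),z]
        out.append(np.degrees(R.from_matrix(M.T@N).as_rotvec()).round(1))
    return out
E
python3 - <<'E'
from h import *
s=manip.get_state(); M=Q(s['ee_rot']); print(M.round(3)); print(PIV)
p=PIV+JX*(-.008); p[2]=.20
print(p,tgt(p,JX),tgt(p,-JX))
p[2]=.12;print(tgt(p))
E
```

```text
[[-0.     0.932  0.362]
 [ 0.001  0.362 -0.932]
 [-1.     0.    -0.001]]
[0.55047997 0.02319189 0.052     ]
[0.551784   0.03108489 0.2       ] [array([  3.13,  52.55, -40.36]), array([30.6, -0.1,  0. ])] [array([  3.13,  52.55, -40.36]), array([-1.494e+02, -0.000e+00, -1.000e-01])]
[array([ 11.13,  52.55, -40.35])]
```

```bash
python3 -m crank '[[0,4.7,-3.6,3,0,0,0],[0,9.4,-7.2,6,0,0,0],[0,14.1,-10.8,9,0,0,0],[0,18.8,-14.4,12,0,0,0],[0,23.5,-18,15,0,0,0]]' 60
python3 - <<'E'
from h import *
p=PIV+JX*(-.008); p[2]=.20
print(manip.get_state()['qpos'].round(3),tgt(p,JX))
E
```

```text
clock: 0.78
position: [0.3628, -0.2813, 0.2312]
ee_rot: [0.526, 0.473, 0.526, -0.473]
contact_force: [1.6, 0.1, 0.5]
width: -0.0004
[-0.811  0.1    1.734  0.     1.308  0.653] [array([  3.12,  22.12, -29.05]), array([15.5,  0. , -0. ])]
```

```bash
python3 -m crank '[[0,3.6,-4.7,3,0,0,0],[0,7.2,-9.4,6,0,0,0],[0,10.8,-14.1,9,0,0,0],[0,14.4,-18.8,12,0,0,0],[0.3,18,-23.5,15.5,0,0,0]]'
python3 - <<'E'
from h import *
p=PIV+JX*(-.008); p[2]=.20
print(manip.get_state()['qpos'].round(3),tgt(p,JX))
E
```

```text
clock: 1.4
position: [0.5164, -0.0281, 0.2284]
ee_rot: [0.458, 0.539, 0.457, -0.539]
contact_force: [1.2, -0.9, -0.2]
width: 0.0002
[-0.189  0.19   1.63  -0.     1.321  1.546] [array([ 2.84,  2.53, -6.41]), array([ 0.,  0., -0.])]
```

```bash
python3 -m crank '[[0,1.3,-3.2,0,0,0,0],[0.5,2.5,-6.4,0,0,0,0],[2.8,2.5,-6.4,0,0,0,0],[2.8,2.5,-6.4,0,0,0,0]]'
python3 - <<'E'
from h import *
p=PIV+JX*(-.008); p[2]=.12
print(manip.get_state()['qpos'].round(3),tgt(p,JX))
for n in('top','side','wrist'):
    c=eyes.get_image(n); cv2.imwrite(f'pics/{n}1.png',c['color']); np.save(f'{n}1.npy',c,allow_pickle=True)
    if n=='wrist': continue
    px,P=cloud(c)
    A=P[(P[:,2]>.085)&(P[:,2]<.155)&(abs(P[:,1])<.022)&(abs(P[:,0]-.55)<.04)]
    k=A.mean(0); w=np.linalg.svd(A-k)[2][0] if len(A)>5 else 0; print(len(A),k,w)
c=np.load('side1.npy',allow_pickle=True).item()
a=cv2.resize(c['color'][130:320,200:400],None,fx=3,fy=3); 
cv2.imwrite('pics/cs1.png',a)
E
```

```text
clock: 1.9
position: [0.549, 0.0298, 0.1984]
ee_rot: [-0.457, -0.537, -0.459, 0.54]
contact_force: [-0.6, 0.4, 0.1]
width: -0.0002
[-0.072  0.262  1.609 -0.     1.276  1.659] [array([ 7.83,  0.29, -0.18]), array([0.2, 0. , 0.3])]
0 [nan nan nan] 0
191 [0.54303244 0.00339768 0.1174514 ] [-0.05041972 -0.35068714  0.93513442]<stdin>:9: RuntimeWarning: Mean of empty slice.
  ret = um.true_divide(
```

View pics/cs1.png

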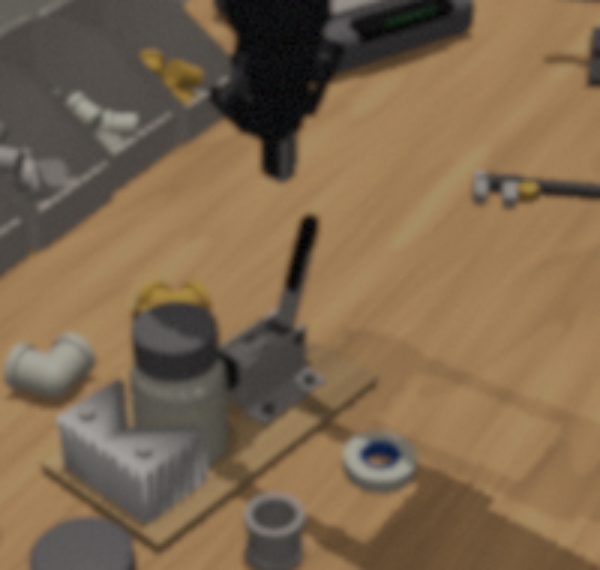

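View pics/wrist1.png

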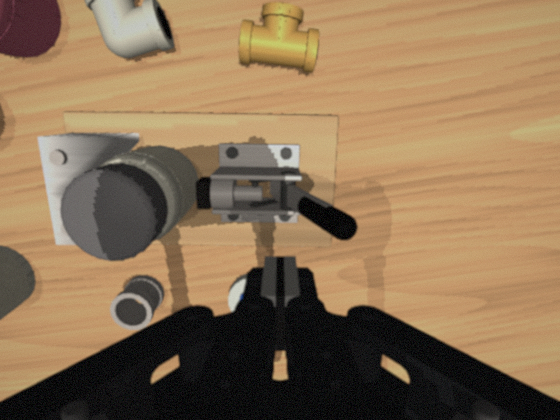

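The side crop shows the shut fingertips at (280,175), above and on the jar side of the handle's top at (310,220). The wrist view agrees, with the grip's end at (345,230). I'll go down beside the handle.

```bash
python3 -m crank '[[4,0.3,-0.2,0,0,0,0],[7.7,0.3,-0.2,0,0,0,0],[7.7,0.3,-0.2,0,0,0,0],[7.7,0.3,0.8,0,0,0,0],[7.7,0.3,1.2,0,0,0,0]]'
python3 - <<'E'
from h import *
s=manip.get_state(); d=s['position']-PIV; print('jx',d@JX,'lat',d@np.cross([0,0,1],JX),'z',s['position'][2],s['contact_force'])
E
```

```text
clock: 2.68
position: [0.5529, 0.0159, 0.1253]
ee_rot: [0.459, 0.54, 0.457, -0.538]
contact_force: [0.2, 0.3, 0.0]
width: -0.0001
jx 0.006816955277608835 lat 0.003528442348482396 z 0.12533505000363498 [0.2173512  0.31571179 0.03629923]
```

```bash
python3 -m crank '[[0.4,-0.3,1.4,0,0,0,0],[1.2,-0.3,2.7,0,0,0,0],[2.1,-0.3,3.7,0,0,0,0],[3.0,-0.3,4.6,0,0,0,0],[4.2,-0.3,5.6,0,0,0,0]]'
python3 - <<'E'
from h import *
s=manip.get_state(); d=s['position']-PIV; print('jx',d@JX,'lat',d@np.cross([0,0,1],JX),'z',s['position'][2],s['contact_force'])
c=eyes.get_image('side')
cv2.imwrite('pics/cs2.png',cv2.resize(c['color'][130:320,200:400],None,fx=3,fy=3))
E
```

```text
clock: 3.3
position: [0.5397, -0.037, 0.0808]
ee_rot: [0.457, 0.54, 0.458, -0.538]
contact_force: [0.7, 6.1, 3.9]
width: 0.0
jx 0.06118087584166877 lat -0.0007863444760201655 z 0.08080360748792383 [0.70054628 6.12683951 3.85144746]
```

View pics/cs2.png

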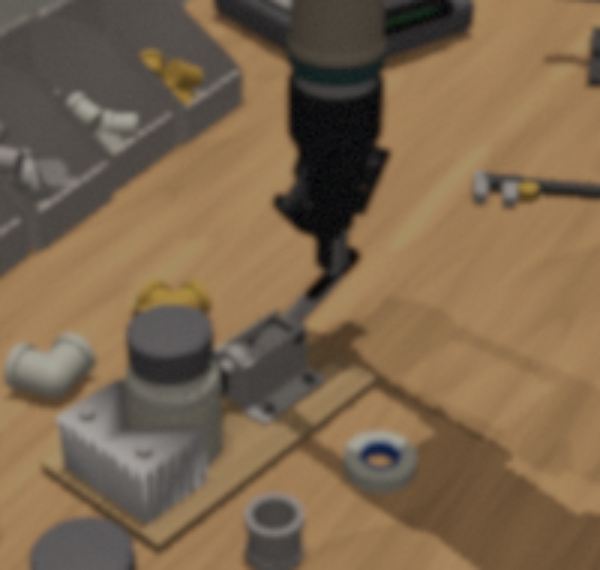

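The handle is partway down, with the fingertip at (340,265) pressing on the grip. I'll continue the swing.

```bash
python3 -m crank '[[0.9,0,0.4,0,0,0,0],[1.7,0,0.6,0,0,0,0],[2.3,0,0.7,0,0,0,0],[2.7,0,0.7,0,0,0,0],[2.8,0,0.7,0,0,0,0]]'
python3 - <<'E'
from h import *
s=manip.get_state(); d=s['position']-PIV; print('jx',d@JX,'lat',d@np.cross([0,0,1],JX),'z',s['position'][2],s['contact_force'])
c=eyes.get_image('side')
cv2.imwrite('pics/cs3.png',cv2.resize(c['color'][130:320,200:400],None,fx=3,fy=3))
E
```

```text
clock: 3.98
position: [0.538, -0.0451, 0.0543]
ee_rot: [-0.458, -0.538, -0.458, 0.539]
contact_force: [-3.8, 0.1, 14.9]
width: 0.0002
jx 0.06940190722274342 lat -0.0012267106960732637 z 0.05429364190366751 [-3.79906788  0.07543045 14.93340953]
```

View pics/cs3.png

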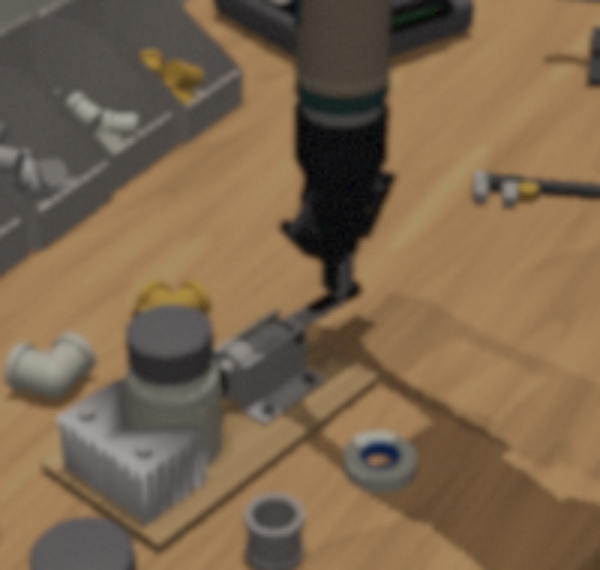

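```bash
python3 -m crank '[[0.15,0,0,0,0,0,0],[0.15,0,0,0,0,0,0]]'
python3 -m crank '[[-2,0,0,0,0,0,0],[-6,0,0,0,0,0,0],[-11,0,0,0,0,0,0],[-11,0,-3,0,0,0,8.5],[-11,0,-6,0,0,0,8.5]]'
python3 - <<'E'
from h import *
s=manip.get_state(); print(s['contact_force'])
for n in('top','side','wrist'):
    c=eyes.get_image(n); np.save(f'{n}4.npy',c,allow_pickle=True); cv2.imwrite(f'pics/{n}4.png',c['color'])
    px,P=cloud(c)
    m=(abs(P[:,2]-.126)<.004)&(np.hypot(P[:,0]-.571,P[:,1]-.148)<.045)
    q=px[m].astype(np.float32)
    if m.sum()>30:
        Q_=onplane(c,q,.126)
        print(n,m.sum(),Q_.mean(0).round(4),cv2.minEnclosingCircle(Q_[:,:2].astype(np.float32)),np.median(P[m,2]))
    A=P[(abs(P[:,0]-.54)<.04)&(abs(P[:,1]+.035)<.04)&(P[:,2]>.02)&(P[:,2]<.1)]
    if len(A)>10:
        k=A.mean(0); w=np.linalg.svd(A-k)[2][0]; print('handle',len(A),k.round(4),w.round(3))
E
```

```text
clock: 4.28
position: [0.538, -0.0451, 0.0542]
ee_rot: [-0.459, -0.538, -0.458, 0.539]
contact_force: [-6.0, -0.6, 18.2]
width: -0.0002
clock: 4.9
position: [0.5485, 0.0146, 0.1626]
ee_rot: [0.458, 0.539, 0.457, -0.539]
contact_force: [-0.6, -0.0, -0.5]
width: 0.036
[-0.57826087 -0.01535877 -0.50601359]
top 54 [0.5705 0.164  0.126 ] ((0.5682206749916077, 0.14933840930461884), 0.03087051399052143) 0.12554534673786172
handle 80 [ 0.5353 -0.0599  0.0509] [-0.152 -0.982 -0.111]
side 418 [0.5688 0.1497 0.126 ] ((0.5686085820198059, 0.14856842160224915), 0.0332367978990078) 0.12642814494289523
handle 157 [ 0.5364 -0.0312  0.0518] [-0.229 -0.972 -0.06 ]
wrist 8850 [0.575  0.1409 0.126 ] ((0.5743507146835327, 0.14232876896858215), 0.0322234071791172) 0.12664681423136942
handle 2471 [ 0.5438 -0.0334  0.0529] [-0.165 -0.986 -0.037]
```

View pics/wrist4.png

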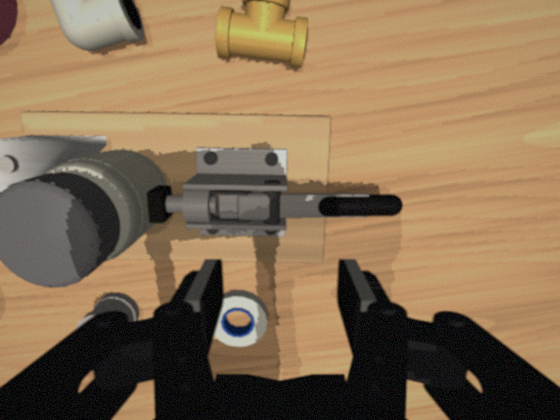

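View pics/side4.png

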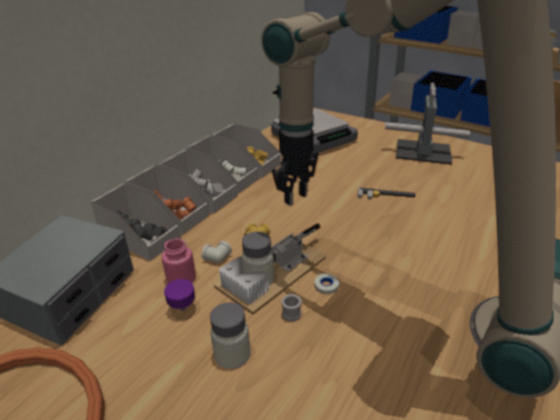

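The wrist view shows the handle lying flat at (360,205), clearly over centre, and the pad touching the jar at (160,203). Next I move over the cap and look again.

```bash
python3 -m crank '[[-3.5,0,0,0,0,0,8.5],[-5,0,-5,0,0,0,8.5],[-5,0,-9,0,0,0,8.5],[-5,0,-9,0,0,0,8.5],[-5,0,-9,0,0,0,8.5]]'
python3 - <<'E'
from h import *
s=manip.get_state(); print(s['qpos'].round(3),s['position'])
for n in('top','side','wrist'):
    c=eyes.get_image(n); np.save(f'{n}5.npy',c,allow_pickle=True); cv2.imwrite(f'pics/{n}5.png',c['color'])
    px,P=cloud(c)
    m=(abs(P[:,2]-.126)<.003)&(np.hypot(P[:,0]-.571,P[:,1]-.148)<.045)
    q=px[m].astype(np.float32)
    if m.sum()>30:
        Q_=onplane(c,q,.126); print(n,m.sum(),Q_.mean(0).round(4),cv2.minEnclosingCircle(Q_[:,:2].astype(np.float32)),np.median(P[m,2]), px[m].min(0),px[m].max(0))
E
```

```text
clock: 5.68
position: [0.5622, 0.1022, 0.2112]
ee_rot: [-0.458, -0.538, -0.458, 0.539]
contact_force: [0.3, -0.1, -0.1]
width: 0.0851
[ 0.059  0.283  1.545 -0.002  1.314  1.792] [0.56221884 0.10216778 0.21121994]
side 401 [0.5694 0.1495 0.126 ] ((0.5701025128364563, 0.14890161156654358), 0.03272145614027977) 0.12636781066452007 [242 231] [271 249]
wrist 6277 [0.5752 0.1446 0.126 ] ((0.5746066570281982, 0.1448788046836853), 0.031900763511657715) 0.1266850724591008 [168 166] [259 255]
```

View pics/wrist5.png

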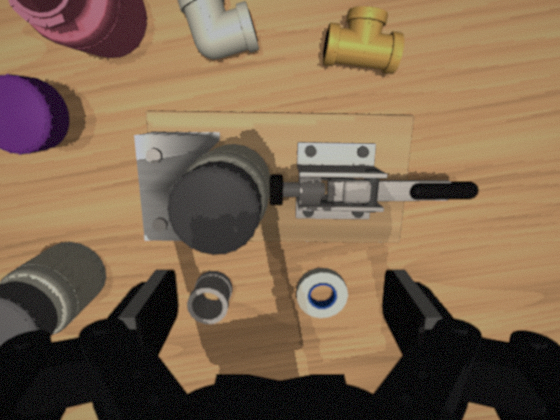

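```bash
python3 - <<'E'
from h import *
print(tgt([.5725,.1465,.19],JX))
E
```

```text
[array([ 2.14,  0.28, -4.56]), array([0. , 0.1, 0. ])]
```

```bash
python3 -m crank '[[1,0.3,-3,0,0,0,8.5],[2,0.3,-4.6,0,0,0,8.5],[2,0.3,-4.6,0,0,0,8.5],[2,0.3,-4.6,0,0,0,8.5]]'
python3 - <<'E'
from h import *
s=manip.get_state(); print(s['qpos'].round(3),s['position'])
for n in('wrist',):
    c=eyes.get_image(n); np.save(f'{n}6.npy',c,allow_pickle=True); cv2.imwrite(f'pics/{n}6.png',c['color'])
    px,P=cloud(c)
    m=(abs(P[:,2]-.126)<.003)&(np.hypot(P[:,0]-.571,P[:,1]-.148)<.045)
    q=px[m].astype(np.float32)
    Q_=onplane(c,q,.126); print(n,m.sum(),Q_.mean(0).round(4),cv2.minEnclosingCircle(Q_[:,:2].astype(np.float32)),np.median(P[m,2]), px[m].min(0),px[m].max(0))
E
```

```text
clock: 6.32
position: [0.5727, 0.1475, 0.1917]
ee_rot: [-0.458, -0.538, -0.458, 0.539]
contact_force: [0.4, 0.5, 0.6]
width: 0.0845
[ 1.350e-01  3.250e-01  1.534e+00 -1.000e-03  1.284e+00  1.868e+00] [0.57273375 0.14753567 0.19172976]
wrist 7348 [0.5755 0.1453 0.126 ] ((0.5748474597930908, 0.1454620361328125), 0.03182484582066536) 0.1266683675396553 [231 176] [331 271]
```

View pics/wrist6.png

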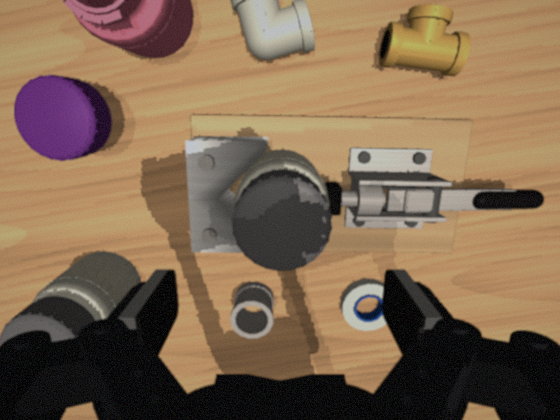

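```bash
python3 - <<'E'
from h import *
print(tgt([.5738,.146,.087],JX))
E
```

```text
[array([10.5 ,  0.11,  0.12]), array([ 0.1,  0. , -0. ])]
```

```bash
python3 -m crank '[[3,0.1,0.1,0,0,0,8.5],[6.5,0.1,0.1,0,0,0,8.5],[10.4,0.1,0.1,0,0,0,8.5],[10.4,0.1,0.1,0,0,0,8.5],[10.4,0.1,0.1,0,0,0,7.2]]'
python3 -m crank '[[0,0,0,0,0,0,6.8],[0,0,0,0,0,0,6.6],[0,0,0,0,0,0,6.5]]' 30
python3 - <<'E'
from h import *
s=manip.get_state(); print(s['position'],s['contact_force'],s['width'])
c=eyes.get_image('wrist'); cv2.imwrite('pics/wrist7.png',c['color'])
c=eyes.get_image('side'); cv2.imwrite('pics/cs7.png',cv2.resize(c['color'][150:320,180:360],None,fx=3,fy=3))
E
```

```text
clock: 7.0
position: [0.5749, 0.1469, 0.0893]
ee_rot: [0.458, 0.539, 0.457, -0.538]
contact_force: [0.4, 0.4, -0.1]
width: 0.0721
clock: 7.38
position: [0.5751, 0.1462, 0.0898]
ee_rot: [0.459, 0.539, 0.457, -0.538]
contact_force: [0.1, -4.6, 6.4]
width: 0.0653
[0.5750553  0.14622911 0.08984377] [ 0.11044055 -4.63823114  6.36569659] 0.06529141100246842
```

View pics/wrist7.png

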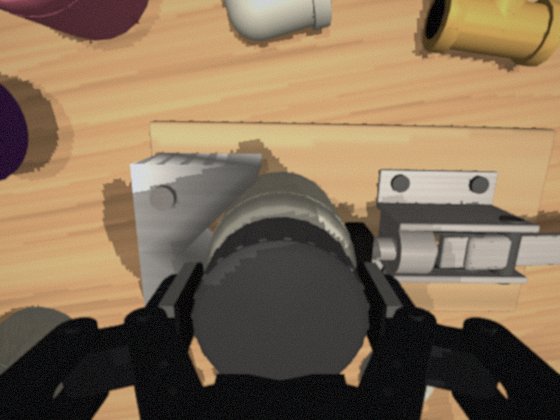

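View pics/cs7.png

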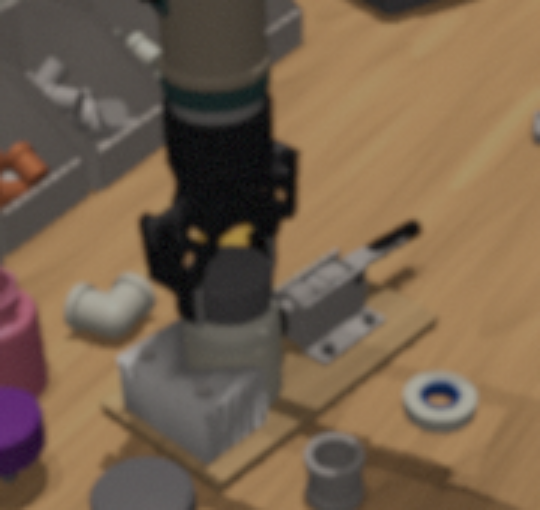

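The fingers surround the cap in the wrist view (pads at (175,300) and (370,300)). The force reading says the clamp-side pad touched first, so I shift slightly and close.

```bash
python3 -m crank '[[-0.1,0,0.08,0,0,0,6.5],[-0.1,0,0.08,0,0,0,6.3],[-0.1,0,0.08,0,0,0,6.0],[-0.1,0,0.08,0,0,0,6.0]]' 40
python3 -c "
from h import *
print(manip.get_state())"
```

```text
clock: 7.98
position: [0.575, 0.1461, 0.0902]
ee_rot: [0.459, 0.54, 0.457, -0.538]
contact_force: [0.8, -2.2, 5.9]
width: 0.0641
{'clock': 7.975, 'qpos': array([ 1.32077607e-01,  4.10008313e-01,  1.67472148e+00, -7.91928399e-04,
        1.05344220e+00,  1.86459878e+00]), 'qd': array([ 0.00023264,  0.00053214,  0.00201248, -0.00113591, -0.00068021,
       -0.0019865 ]), 'effort': array([ 1.66528165e+00, -4.19196332e+01, -1.83365947e+01,  8.99034385e-01,
        1.23291300e-01,  1.47266983e-02]), 'position': array([0.57502545, 0.14614938, 0.09019829]), 'ee_rot': array([ 0.4589434 ,  0.53954775,  0.45722366, -0.5377785 ]), 'contact_force': array([ 0.79090873, -2.17381466,  5.89448835]), 'moment': array([-0.46907209, -0.1240365 ,  0.06453096]), 'width': 0.06411850731862119}
```

```bash
python3 -m crank '[[0,0,0,0,0,0,5.5],[0,0,0,0,0,0,5.5],[-0.02,0,0,-6,0,0,5.5],[-0.05,0,0,-14,0,0,5.5],[-0.08,0,0,-24,0,0,5.5]]' 90
python3 - <<'E'
from h import *
s=manip.get_state(); print(s['contact_force'],s['moment'],s['qpos'].round(3))
c=eyes.get_image('side'); cv2.imwrite('pics/cs8.png',cv2.resize(c['color'][150:320,180:360],None,fx=3,fy=3))
E
```

```text
clock: 8.6
position: [0.5742, 0.1472, 0.0912]
ee_rot: [0.561, 0.431, 0.561, -0.429]
contact_force: [-1.6, 0.4, 7.4]
width: 0.0627
[-1.55711006  0.43476727  7.44073705] [ 0.098084    0.14516665 -0.15887011] [0.133 0.409 1.674 0.002 1.057 1.441]
```

View pics/cs8.png

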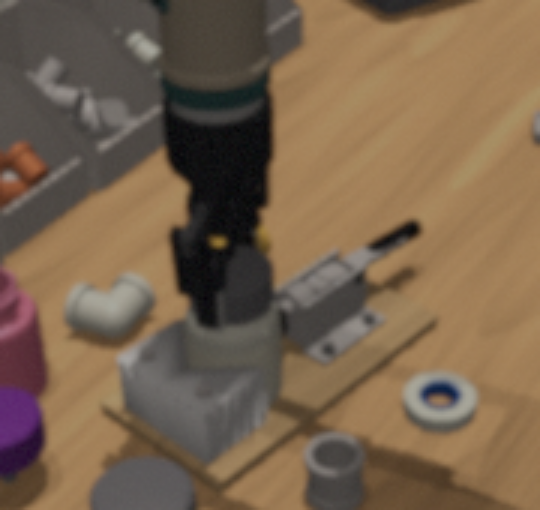

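```bash
python3 -m crank '[[-0.03,0,0,-9,0,0,5.5],[-0.06,0,0,-18,0,0,5.5],[-0.1,0,0,-28,0,0,5.5]]' 90
python3 - <<'E'
from h import *
s=manip.get_state(); print(s['contact_force'],s['moment'],s['qpos'].round(3),s['qd'].round(2))
for n in('wrist','side'):
    c=eyes.get_image(n); px,P=cloud(c); cv2.imwrite(f'pics/{n}9.png',c['color'])
    m=(abs(P[:,2]-.128)<.005)&(np.hypot(P[:,0]-.572,P[:,1]-.147)<.02); print(n,np.median(P[m,2]))
E
```

```text
clock: 9.02
position: [0.5744, 0.1468, 0.0918]
ee_rot: [0.649, 0.283, 0.648, -0.281]
contact_force: [-0.1, 0.0, 4.4]
width: 0.0628
[-0.14823749  0.04350982  4.43028246] [-0.18890601 -0.17464401 -0.11752624] [1.320e-01 4.080e-01 1.673e+00 1.000e-03 1.058e+00 9.520e-01] [ 0.   -0.   -0.    0.   -0.   -1.39]
wrist 0.12772458968516093
side 0.12748038066192646
```

View pics/wrist9.png

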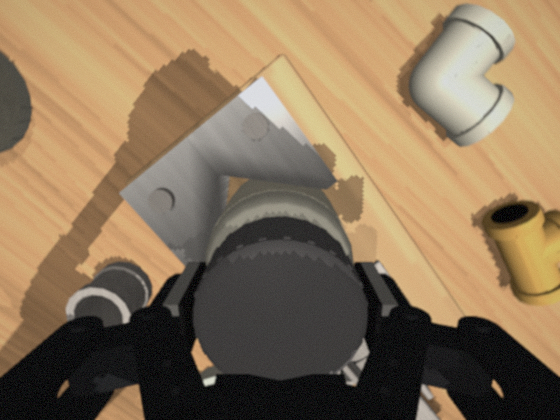

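The cap top has risen about 1 mm in both views (0.1267→0.1277 wrist, 0.1264→0.1275 side), so it is unscrewing rather than slipping. I'll continue.

```bash
python3 -m crank '[[-0.03,0,0,-10,0,0,5.5],[-0.07,0,0,-20,0,0,5.5],[-0.1,0,0,-30,0,0,5.5],[-0.14,0,0,-40,0,0,5.5],[-0.14,0,0,-40,0,0,5.5]]' 90
python3 - <<'E'
from h import *
s=manip.get_state(); print(s['contact_force'],s['moment'],s['qpos'].round(3))
for n in('wrist','side'):
    c=eyes.get_image(n); px,P=cloud(c); cv2.imwrite(f'pics/{n}10.png',c['color'])
    m=(abs(P[:,2]-.129)<.005)&(np.hypot(P[:,0]-.572,P[:,1]-.147)<.02); print(n,np.median(P[m,2]))
E
```

```text
clock: 9.75
position: [0.5741, 0.1471, 0.0922]
ee_rot: [0.706, 0.047, 0.705, -0.046]
contact_force: [1.4, 1.6, 3.0]
width: 0.063
[1.35387839 1.55187546 3.00694678] [ 0.14241974 -0.22834705  0.03442378] [1.330e-01 4.080e-01 1.672e+00 1.000e-03 1.060e+00 2.630e-01]
wrist 0.12821827317165552
side 0.12794418012672548
```

View pics/side10.png

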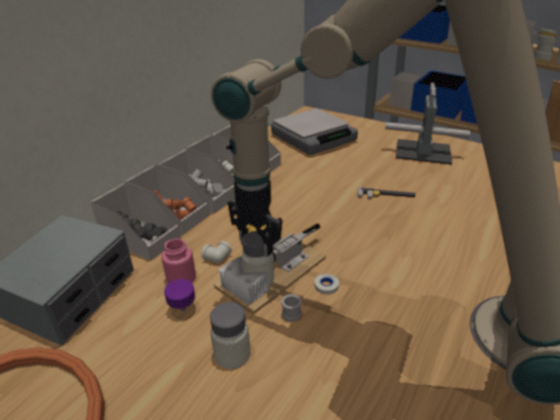

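```bash
python3 -m crank '[[-0.04,0,0,-10,0,0,5.5],[-0.08,0,0,-20,0,0,5.5],[-0.12,0,0,-30,0,0,5.5],[-0.16,0,0,-38,0,0,5.5],[-0.16,0,0,-38,0,0,5.5]]' 90
python3 - <<'E'
from h import *
s=manip.get_state(); print(s['contact_force'],s['moment'],s['qpos'].round(3))
for n in('wrist','side'):
    c=eyes.get_image(n); px,P=cloud(c); cv2.imwrite(f'pics/{n}11.png',c['color'])
    m=(abs(P[:,2]-.129)<.005)&(np.hypot(P[:,0]-.572,P[:,1]-.147)<.02); print(n,np.median(P[m,2]))
E
```

```text
clock: 10.48
position: [0.5725, 0.1465, 0.0928]
ee_rot: [0.681, -0.186, 0.683, 0.186]
contact_force: [-0.2, 0.6, -1.1]
width: 0.0626
[-0.21971003  0.61312459 -1.066629  ] [0.15856329 0.06136289 0.01247626] [ 0.133  0.407  1.672  0.     1.065 -0.4  ]
wrist 0.1289082960759405
side 0.12883779514132554
```

```bash
python3 -m crank '[[-0.1,0,0,0,0,0,5.5],[-0.2,0,0,0,0,0,5.5],[-0.3,0,0,0,0,0,5.5]]' 90
python3 - <<'E'
from h import *
s=manip.get_state(); print(s['contact_force'],s['moment'],s['qpos'].round(3))
for n in('wrist','side'):
    c=eyes.get_image(n); px,P=cloud(c)
    m=(abs(P[:,2]-.130)<.006)&(np.hypot(P[:,0]-.572,P[:,1]-.147)<.02); print(n,np.median(P[m,2]))
E
```

```text
clock: 10.95
position: [0.5731, 0.1465, 0.0963]
ee_rot: [0.681, -0.187, 0.682, 0.187]
contact_force: [-0.8, 3.1, -2.2]
width: 0.0625
[-0.80393234  3.07116815 -2.15015857] [3.34844480e-01 1.67432992e-01 3.29024585e-04] [ 0.132  0.404  1.668  0.     1.071 -0.404]
wrist 0.13238110446018442
side 0.1322303848318469
```

The threads have let go: the cap followed the tool up 3.5 mm with almost no force. I lift the rest slowly.

```bash
python3 -m crank '[[-0.4,0,0,0,0,0,5.5],[-0.8,0,0,0,0,0,5.5],[-1.2,0,0,0,0,0,5.5],[-1.2,0,0,0,0,0,5.5]]' 90
python3 - <<'E'
from h import *
s=manip.get_state(); print(s['contact_force'],s['moment'])
for n in('wrist','side'):
    c=eyes.get_image(n); px,P=cloud(c); cv2.imwrite(f'pics/{n}12.png',c['color'])
    m=(abs(P[:,2]-.143)<.012)&(np.hypot(P[:,0]-.572,P[:,1]-.147)<.02); print(n,np.median(P[m,2]))
    if n=='side': cv2.imwrite('pics/cs12.png',cv2.resize(c['color'][180:320,180:340],None,fx=4,fy=4,interpolation=cv2.INTER_CUBIC))
E
```

```text
clock: 11.55
position: [0.5746, 0.1458, 0.1095]
ee_rot: [0.683, -0.188, 0.681, 0.187]
contact_force: [-0.2, 0.7, -0.3]
width: 0.0626
[-0.18337794  0.70669152 -0.28786625] [-0.00949639 -0.02044283 -0.00480406]
wrist 0.1455336125669917
side 0.14501131374869125
```

View pics/cs12.png

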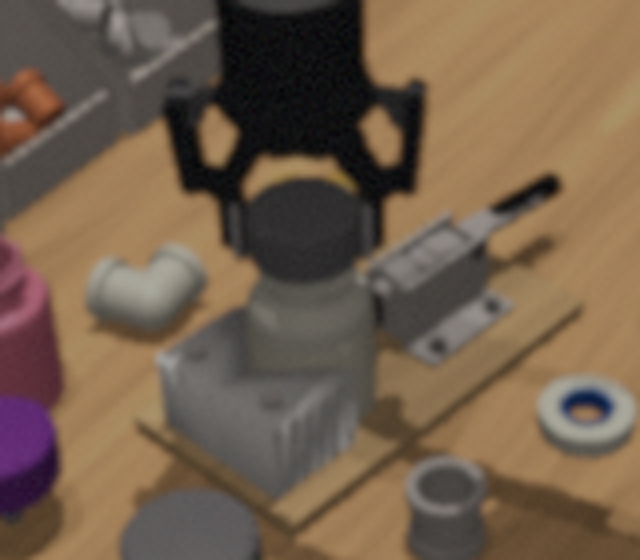

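View pics/wrist12.png

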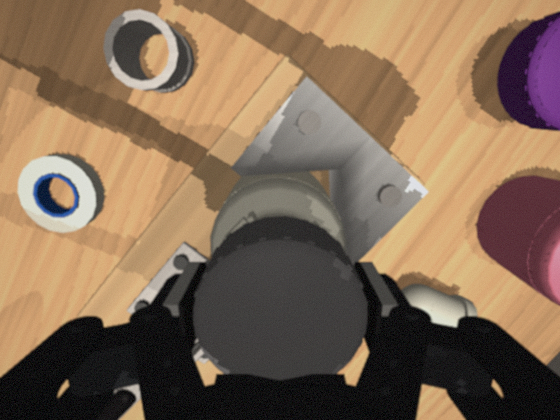

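The cap is clear of the neck (side crop at (305,230), neck showing beneath) and the jar still stands in the V with the clamp down. I raise it to mid-window.

```bash
python3 -m crank '[[-0.4,0,0,0,0,0,5.5],[-0.8,0,0,0,0,0,5.5],[-1.2,0,0,0,0,0,5.5],[-1.2,0,0,0,0,0,5.5],[-1.2,0,0,0,0,0,5.5]]' 90
python3 -m crank '[[0,0,0,0,0,0,5.5],[0,0,0,0,0,0,5.5],[0,0,0,0,0,0,5.5],[0,0,0,0,0,0,5.5]]' 90
python3 - <<'E'
from h import *
s=manip.get_state(); print(s['contact_force'],s['moment'],s['qd'].round(3),Q(s['ee_rot'])[:,0].round(3))
for n in('wrist','side','top'):
    c=eyes.get_image(n); px,P=cloud(c); cv2.imwrite(f'pics/{n}13.png',c['color'])
    m=(abs(P[:,2]-.156)<.008)&(np.hypot(P[:,0]-.572,P[:,1]-.147)<.02); print(n,m.sum(),np.median(P[m,2]) if m.any() else None)
    if m.sum()>50:
        A=P[m]; g=np.linalg.lstsq(np.c_[A[:,:2],np.ones(len(A))],A[:,2],rcond=None)[0]; print('tilt',g[:2].round(3))
    m=(abs(P[:,2]-.157)<.004)&(np.hypot(P[:,0]-.572,P[:,1]-.147)<.045)
    if m.sum()>50: print('cap',cv2.minEnclosingCircle(onplane(c,px[m],.157)[:,:2].astype(np.float32)))
    if n=='side':
        cv2.imwrite('pics/cs13.png',cv2.resize(c['color'][180:320,180:340],None,fx=4,fy=4,interpolation=cv2.INTER_CUBIC))
        r=proj(c,[[.572,.147,.112],[.572,.147,.08]]); print('rim px',r)
E
```

```text
clock: 12.28
position: [0.5736, 0.1463, 0.1206]
ee_rot: [0.682, -0.188, 0.682, 0.187]
contact_force: [-0.5, -0.2, -1.0]
width: 0.0624
clock: 12.78
position: [0.5736, 0.1463, 0.1205]
ee_rot: [0.682, -0.187, 0.682, 0.187]
contact_force: [-0.7, 0.2, -1.0]
width: 0.0626
[-0.74723712  0.20333282 -1.03382518] [0.01393747 0.03541841 0.00041938] [ 0.001  0.001 -0.    -0.003  0.001 -0.   ] [-0. -0. -1.]
wrist 9021 0.156565101602227
tilt [-0.004 -0.001]
cap ((0.5704911947250366, 0.15119042992591858), 0.04441269859671593)
side 160 0.15645027988363114
tilt [-0.012  0.005]
cap ((0.5710635185241699, 0.15085956454277039), 0.04454382508993149)
rim px [[256.07746332 244.22535535]
 [256.7923673  255.61276654]]
top 4 0.15567970651836238
cap ((0.5763641595840454, 0.12400127202272415), 0.023043891414999962)
```

View pics/cs13.png

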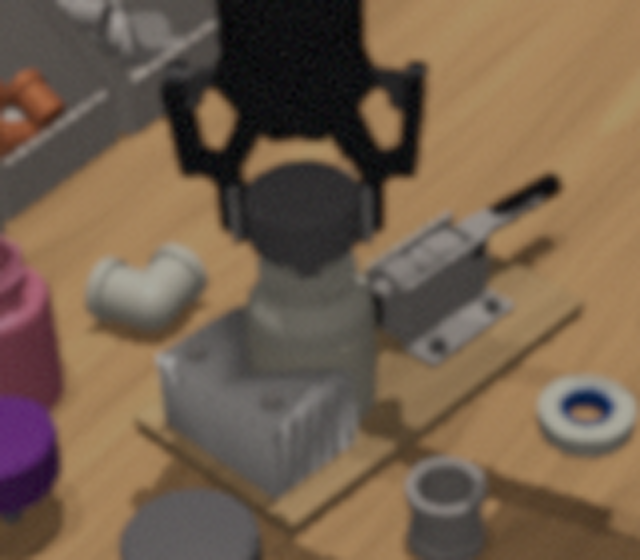

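View pics/top13.png

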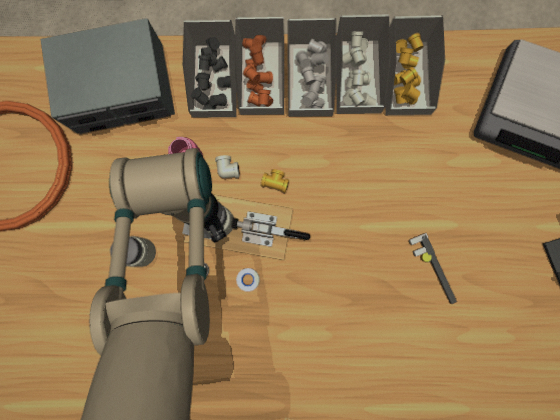

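The cap is level and still. Its centre is about 29.5 mm above the rim by both the wrist and side views, and only about 1 N hangs on the wrist. The bystanders are where they were, so I'm handing in.

```bash
python3 -c "
from rig import manip
print(manip.sign_off())"
```

```text
the job is handed in; nothing more can be done
None
```

I braced the jar, unscrewed the cap and handed the job in at about 13 s, with the gripper holding the cap over the mouth. The hand-in gives no verdict, so everything below comes from my own last checks.

**What I did:** I swung the handle down with the shut fingers until it lay past level on its stop. I then gripped the cap at 90 N, turned it 130° anticlockwise and lifted it clear.

**Last checks:**
- **Cap height:** the centre is about 29–30 mm above the rim by the wrist and side cameras, so the brush tip should be about 19 mm below the rim.
- **Cap level and still:** the tilt is at most 0.013 rad, and the arm is at rest with about 1 N on the wrist. That fits the cap hanging free of the jar.
- **Jar and clamp:** in the pictures the handle is down with the pad against the jar, and the jar is upright in the V.
- **Other things on the bench:** those I could see look unmoved. The arm hides part of the bench in the last top view.

**What disagreed or could not be checked:**
- **Cap rise:** while unscrewing, the cap rose only about 2.5 mm, against the stated 4 mm. It then lifted with almost no force, so the threads had let go.
- **Position:** the cameras put the cap's position 4–6 mm apart sideways.
- **Final fit:** the last circle fits of the cap took in the fingers (44 mm radius instead of 32 mm), so they are no check of its centring. That rests on the tool standing within about 2 mm of where it gripped the cap.
- **Pad force:** I could not measure the pad's force on the jar; I judged it from the locked handle and the pad touching the jar.

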